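# Press a bridge blank down and slide it home under a drag spring

### The arm

A 6-joint arm with a two-finger parallel gripper is mounted at the origin on a cart in front of the work surface, level with it; the furniture and walls round the work are solid. World frame = base frame: x ahead of the robot, y to its left, z up, the work surface at z = 0. Lengths are in m, angles in rad, forces in N, time in s.
With the tool pointing down it reaches from about 0.35 to 0.775 m from the base axis. Payload 7.3 kg.
Tool frame: the origin (TCP) lies at the very end of the fingers, on their centre line; the grasp point (between the pads) lies 19 mm behind it (robot.hold_point_z is the distance from the TCP to the grasp point, in m); z points along the fingers, y is the direction in which the jaws open and shut (so a half turn about z gives the same grasp; the last joint's range is limited). The gripper opens to 92 mm and grips with 3 to 60 N. Pads are 19 mm wide; open, the fingers measure 130 mm over their backs; the gripper's body (75 mm by 190 mm) begins 47 mm behind the grasp point.
Start: joints at [-1.256, 0.342, 1.524, -0, 1.275, -0.146], TCP at [0.233, -0.47, 0.227] pointing down, gripper open.
Joint ranges: [-2.53, 2.53], [-0.77, 2.02], [0.04, 2.7], [-1, 4.14], [0.28, 2.66], [-3.11, 3.11]. Speed limits (rad/s): [2.57, 2.57, 3.14, 3.14, 3.14, 3.14].

### API

Orientations are given as [roll, pitch, yaw] about the fixed x, y, z axes, in that order (R = Rz(yaw) Ry(pitch) Rx(roll)).
In Python, from cell import monitor, viewer, robot gives the robot as it stands.
- The arm moves only by the tool move_arm, never from a script. Its argument "deltas" is a list of rows, each an object of numbers: "x", "y", "z": the shift along the tool's x, y, z in m; "wx", "wy", "wz": the turn, a rotation vector about the tool's x, y, z in degrees; "hand": the opening, from 0 (shut) to 1 (fully open). In form: [{"x": .., "y": .., "z": .., "wx": .., "wy": .., "wz": .., "hand": ..}, ...]. A call has 1 to 8 rows; each row is the pose to reach, as a shift and turn from the pose commanded when the call began, along the tool's axes at that moment; what a row does not reach only later rows make up. A row lasts 1/8 s, in which the tool goes at most 62.5 mm and 10.7 degrees, less where a joint would pass 70% of its speed; a pose out of reach is approached as far as the arm can. A call with a gripper value outside its range is refused whole. The fingers move at their own pace and stop on an object; "grip_force" is the grip in N (left out, the last holds). Time passes only in rows, so rows that repeat a pose let the fingers close. It gives the time, the measured TCP pose, the force and the opening at its end, in the units of the state.
- monitor.observe(): the state, without advancing time (a new reading comes with each control period).
- viewer.read_camera(name): name is "side" or "top" or "wrist"; returns the picture (384x512x3 uint8, red, green, blue); there is no depth.
- viewer.camera_params(name): a dict with "camera_matrix" (3x3 intrinsics, pixels), "R" (3x3) and "t" (3): a world point X has camera coordinates R X + t. Camera axes: x right, y down, z forward; pixel columns grow to the right and rows downward; lengths in m; the calibration is good to about 2 mm. A picture is of the moment at which its call begins: read the wrist's pose just before it. camera_params takes no time and is no camera call; for the wrist camera it gives the pose at the moment of the call.
- robot.hand_in(): hands the job in, once; it reports no verdict.
The state is a dict: "time": time; "qpos": joint angles; "qvel": joint speeds; "joint_efforts": joint torques, N m; "tool_pos": TCP position; "tool_rot": TCP orientation; "contact_force": force on the tool from outside, world axes, zero at the start; "torque": the same for the moment, N m; "opening": finger opening in m.
Only numpy, scipy, OpenCV 4.12 (cv2) and the standard library are available. Lean on these libraries where they do the work, as an engineer would, in place of code of your own. Each camera call takes 0.05 s, during which the arm holds its last target. There are 200 camera calls.

### The job

Load the black bridge blank into the hold-down jig without gripping or lifting it: with your fingertips on top of the blank, press it down hard against the sprung white bed so that its end clears the red gate and, keeping it pressed down, slide it under the gate and the steel drag spring until it is fully home against the blue end stop. Then take the hand away, leaving the blank held there, and leave the other things on the bench alone.

Things in the scene. Friction and masses are not known exactly. Their poses are not given: they have to be found in the camera images.
- jig: the fixed hold-down jig: a plywood board 110 (x) x 284 (y) x 14 mm, fixed to the worktop, with a white sprung tray (the bed) and a red gate across it on two aluminium posts, 82 mm over all. Origin: centre of the underside of the board, on the worktop; z up. The blank slides along the +y direction of the jig.
- blank: the black ebony bridge blank, a bar 30 (x) x 160 (y) x 10 (z) mm, about 70 g, loose in the tray before the gate, lengthwise along jig y. Origin: centre of its underside; y as the y of the jig. Bed up, its top is 40 mm above the worktop and stands 3 mm proud of the tray walls. At home its centre is at y = +42 mm in the jig frame. Friction with fingers 0.5 or more.
- bed (a joint): how far the sprung bed is pressed down, m: 0 up, 0.008 bottom. It stays level. It starts to sink at about 5 N and takes about 12 N for 6 mm, 15 N for 8 mm (a few N more in all once the spring bears on the blank). Blank under the gate and hand away, it rests at about 0.0035, the blank trapped up against the gate.
- tray_floor (a point): centre of the floor of the tray; 30 mm above the worktop with the bed up, and it sinks with the bed. The tray is 33 mm wide (x) inside and runs from y = -122 to +122 mm in the jig frame; its side and rear walls stand 7 mm above the floor. Waxed: friction on the blank about 0.15.
- gate (a point): middle of the lower edge of the entry face of the red gate (jig frame: x 0, y 62, z 36.5 mm). The gate fills y = 62 to 80 mm and is 52.5 mm high at the top (screw heads 56). The end of the blank strikes it unless the bed is pressed down more than 3.5 mm; aim for 5 to 7 mm.
- spring_tip (a point): underside of the rolled tip of the drag spring, a steel leaf 24 mm wide that slopes down from the far side of the gate (jig frame: y 116, z 30 mm when free). It yields upward at roughly 1 N per mm and drags on the top of the blank (friction about 0.25).
- end_stop (a point): middle of the face of the blue end stop that the end of the blank meets (jig frame: x 0, y 122, z 35 mm with the bed up; the stop is 12 mm high over the floor of the tray)
- chisel_a: bench chisel with a light wooden handle, 27x248x30 mm, loose, to be left alone
- chisel_b: bench chisel with a black handle, 27x248x30 mm, loose, to be left alone
- screwdriver: screwdriver with a yellow handle, 29x200x31 mm, loose, to be left alone
- tuner_tin: round tin with a dark blue lid, the one nearest the jig, diameter 72 mm, 28 mm high, loose, to be left alone
- sanding_block: brown cork sanding block, the one nearest the jig, 67x112x30 mm, loose, to be left alone
- dowel: square light-wood offcut, the one nearest the jig, 16x130x12 mm, loose, to be left alone
Mind the look-alikes: they are no part of the job. Several things have the shape of the blank; the one meant has the colours described above.

How it is judged:
By the outcome, as a careful person would: the job done as asked, in the order asked, and still so for the second after the job is handed in, with the robot touching nothing.
It also fails if it takes over 40 s, if anything falls off the work surface, if the arm or the gripper's body presses on something with over 40 N, if the wrist force passes 120 N, or if a joint passes its speed limit or range.

## Working session

There is one attempt and no reset: what is moved stays moved. The work goes in short steps, Python scripts to look and compute and a tool call to move; the robot and the scene stay as the last step left them, time stands still between calls to the robot, and variables do not carry over. Pictures are saved under pics/ and viewed, about 8 in all and at most 12, crops included, and the job is handed in when it is done.

Besides the shell and the picture viewer there is one more tool, called after "Emit:" as name(argument=value, ...), one argument or row to a line, values as JSON. move_arm: Moves the arm, as the interface text tells. Its arguments: {"type":"object","properties":{"deltas":{"type":"array","items":{"type":"object","properties":{"x":{"type":"number"},"y":{"type":"number"},"z":{"type":"number"},"wx":{"type":"number"},"wy":{"type":"number"},"wz":{"type":"number"},"hand":{"type":"number"}}}},"grip_force":{"type":"number"}},"required":["deltas"]}

```bash
mkdir -p pics
cat > h.py <<'E'
import numpy as np, cv2
from cell import monitor, viewer, robot
def snap(n,f):
    p=viewer.camera_params(n); im=np.array(viewer.read_camera(n)); cv2.imwrite(f'pics/{f}.png',im[:,:,::-1]); return im,p
def ray(p,uv):
    K,R,t=[np.array(p[k]) for k in('camera_matrix','R','t')]
    d=R.T@np.linalg.inv(K)@np.array([*uv,1.]); return -R.T@t,d
def atz(p,uv,z):
    o,d=ray(p,uv); return o+d*(z-o[2])/d[2]
def proj(p,X):
    c=np.array(p['R'])@X+np.array(p['t']); q=np.array(p['camera_matrix'])@c; return q[:2]/q[2]
E
python3 - <<'E'
from h import *
a,p=snap('top','top0');b,q=snap('side','side0')
cv2.imwrite('pics/both.png',cv2.resize(a,(800,600))[:,:,::-1])
print(monitor.observe())
for x in(p,q):print(x)
E
```

```text
{'time': 0.1, 'qpos': array([-1.25601572e+00,  3.42640654e-01,  1.52490068e+00,  9.72902558e-06,
        1.27539914e+00, -1.46017473e-01]), 'qvel': array([-6.81705773e-04, -1.94301857e-03, -1.11974144e-03, -1.67423363e-05,
        2.04540179e-04,  2.15265363e-04]), 'joint_efforts': array([ 2.49306133e-03, -4.32002449e+01, -2.44695014e+01,  7.19764992e-02,
        5.25480928e-02, -3.32218860e-05]), 'tool_pos': array([ 0.23335204, -0.46989495,  0.22612816]), 'tool_rot': array([-3.14026053e+00, -2.05311463e-04,  4.60795101e-01]), 'contact_force': array([ 0.87648547,  0.62907672, -0.78164563]), 'torque': array([0.0115087 , 0.00136209, 0.0349575 ]), 'opening': 0.09205109820465789}
{'camera_matrix': array([[418.49311583,   0.        , 254.60646584],
       [  0.        , 418.49311583, 187.72122991],
       [  0.        ,   0.        ,   1.        ]]), 'R': array([[ 2.04084679e-02, -9.99791568e-01,  5.60721442e-04],
       [-9.95423505e-01, -2.03716666e-02, -9.33650935e-02],
       [ 9.33570561e-02,  1.34728321e-03, -9.95631782e-01]]), 't': array([0.06110985, 0.57978174, 1.38977522])}
{'camera_matrix': array([[407.99354954,   0.        , 254.94993913],
       [  0.        , 407.99354954, 184.46700949],
       [  0.        ,   0.        ,   1.        ]]), 'R': array([[-0.95638498,  0.29167045,  0.01600346],
       [ 0.21210666,  0.73107738, -0.64848796],
       [-0.20084454, -0.6168097 , -0.76105667]]), 't': array([ 0.52666636, -0.13202071,  1.40299457])}
```

View pics/both.png

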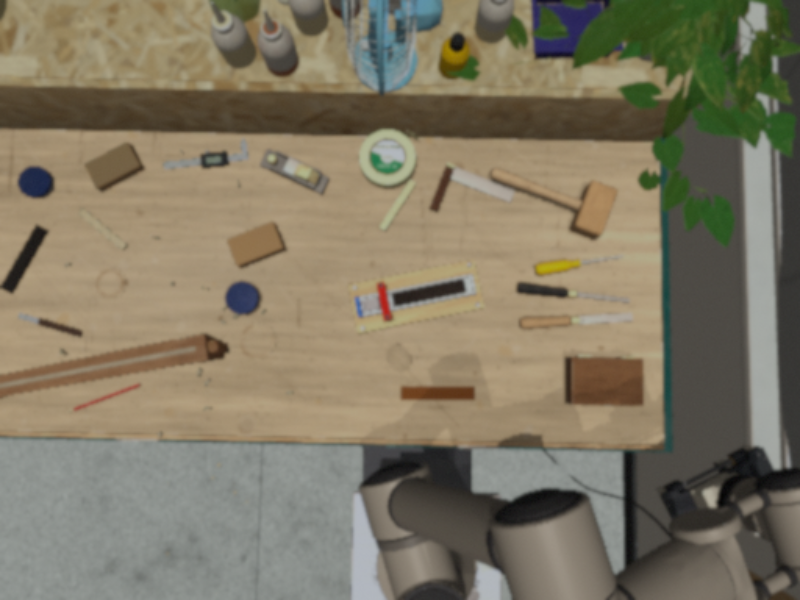

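View pics/side0.png

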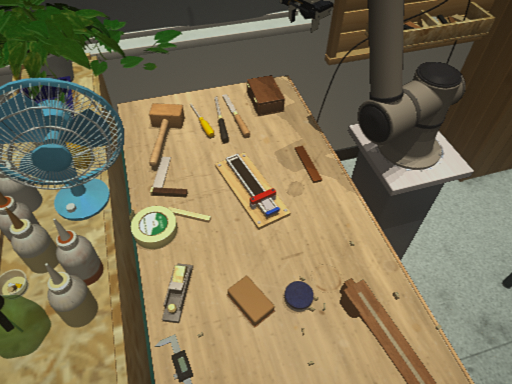

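The top view shows the jig near (415,297) of the 800x600 picture, the black blank from (393,299) to (466,285), the red gate at (385,302) and the blue stop at (360,307). So the slide goes image-left, about +y. The side view shows the same, with the blank from (230,157) to (262,193).

Run:
```python
from h import *
from scipy.optimize import least_squares
P={}
for n,f,box in(('top','top0',(225,165,312,215)),('side','side0',(212,145,295,232))):
    im=cv2.imread(f'pics/{f}.png'); p=viewer.camera_params(n); P[n]=p
    x0,y0,x1,y1=box; c=im[y0:y1,x0:x1].astype(int); b,g,r=c[...,0],c[...,1],c[...,2]
    for nm,m in(('blank',c.max(2)<60),('red',(r>130)&(g<70)),('blue',(b>130)&(r<100))):
        k,l,s,ce=cv2.connectedComponentsWithStats(m.astype(np.uint8)); 
        if k<2: print(n,nm,'none');continue
        i=1+np.argmax(s[1:,4]); pts=np.argwhere(l==i)[:,::-1]+[x0,y0]
        rc=cv2.minAreaRect(pts.astype(np.float32)); P[n,nm]=rc[0]
        print(n,nm,s[i,4],rc, atz(p,rc[0],.04 if nm!='red' else .0525))
for nm in('blank','red','blue'):
    A=[];B=[]
    for n in('top','side'):
        o,d=ray(P[n],P[n,nm]); d/=np.linalg.norm(d); M=np.eye(3)-np.outer(d,d);A.append(M);B.append(M@o)
    X=np.linalg.lstsq(np.vstack(A),np.hstack(B),rcond=None)[0]; print(nm,X)
im=cv2.imread('pics/side0.png')[140:235,205:300]; cv2.imwrite('pics/c.png',cv2.resize(im,(570,570),interpolation=cv2.INTER_CUBIC))
```

```text
top blank 278 ((274.0, 187.0), (6.275716304779053, 44.32224655151367), 78.69007110595703) [0.58096461 0.00791812 0.04      ]
top red 84 ((245.38299560546875, 192.7094268798828), (21.561758041381836, 4.422924995422363), 79.3803482055664) [0.5587693  0.10319542 0.0525    ]
top blue 23 ((229.33782958984375, 196.02703857421875), (10.357135772705078, 1.972787857055664), 80.53767395019531) [0.54754457 0.15694881 0.04      ]
side blank 187 ((246.51998901367188, 176.36000061035156), (42.000003814697266, 8.0), 53.13010025024414) [0.58233215 0.01320844 0.04      ]
side red 115 ((262.3350830078125, 194.62889099121094), (4.873661518096924, 26.094396591186523), 66.03751373291016) [0.56107185 0.10476619 0.0525    ]
side blue 37 ((271.89691162109375, 210.26808166503906), (2.639899730682373, 12.996430397033691), 66.03751373291016) [0.54882077 0.15761888 0.04      ]
blank [0.58117866 0.00780247 0.03388082]
red [0.55965945 0.10296386 0.04970366]
blue [0.54803967 0.15685033 0.03861492]
```

Emit:
move_arm(
  deltas=[
    {"x":0.06,"y":-0.03,"z":0,"wz":2,"hand":0},
    {"x":0.518,"y":-0.249,"z":0.03,"wz":14,"hand":0},
    {"x":0.518,"y":-0.249,"z":0.03,"wz":14,"hand":0},
    {"x":0.518,"y":-0.249,"z":0.03,"wz":14,"hand":0},
    {"x":0.518,"y":-0.249,"z":0.03,"wz":14,"hand":0},
    {"x":0.518,"y":-0.249,"z":0.03,"wz":14,"hand":0},
    {"x":0.518,"y":-0.249,"z":0.03,"wz":14,"hand":0},
    {"x":0.518,"y":-0.249,"z":0.03,"wz":14,"hand":0},
  ],
  grip_force=20,
)

```text
schema error: expected keys x, y, z, wx, wy, wz, hand
```

Emit:
move_arm(
  deltas=[
    {"x":0.06,"y":-0.03,"z":0,"wx":0,"wy":0,"wz":2,"hand":0},
    {"x":0.518,"y":-0.249,"z":0.03,"wx":0,"wy":0,"wz":14,"hand":0},
    {"x":0.518,"y":-0.249,"z":0.03,"wx":0,"wy":0,"wz":14,"hand":0},
    {"x":0.518,"y":-0.249,"z":0.03,"wx":0,"wy":0,"wz":14,"hand":0},
    {"x":0.518,"y":-0.249,"z":0.03,"wx":0,"wy":0,"wz":14,"hand":0},
    {"x":0.518,"y":-0.249,"z":0.03,"wx":0,"wy":0,"wz":14,"hand":0},
    {"x":0.518,"y":-0.249,"z":0.03,"wx":0,"wy":0,"wz":14,"hand":0},
    {"x":0.518,"y":-0.249,"z":0.03,"wx":0,"wy":0,"wz":14,"hand":0},
  ],
  grip_force=20,
)

```text
time: 1.1
tool_pos: [0.5375, -0.0793, 0.2012]
tool_rot: [3.141, 0.0, 0.217]
contact_force: [0.9, -0.4, -0.0]
opening: 0.0164
```

Run:
```python
from h import *
s=monitor.observe(); im,p=snap('wrist','w1'); print(s['tool_pos'],s['tool_rot'],p)
for z in(.04,):
    for X in((.5812,.0078,z),(.548,.157,z),(.5866,-.0169,z)): print(proj(p,np.array(X)))
```

```text
[ 0.53746888 -0.07925806  0.20115026] [3.14148866e+00 3.39934426e-04 2.16501653e-01] {'camera_matrix': array([[278.00662777,   0.        , 259.27255328],
       [  0.        , 278.00662777, 190.63612251],
       [  0.        ,   0.        ,   1.        ]]), 'R': array([[ 2.14078674e-01, -9.76815944e-01,  9.66061534e-04],
       [-9.37232014e-01, -2.05124584e-01,  2.81993010e-01],
       [-2.75257105e-01, -6.12741135e-02, -9.59415973e-01]]), 't': array([-0.1932783 ,  0.45878898,  0.50925695])}
[190.81821619 122.34816457]
[ 53.92889521 122.80548552]
[213.46534181 122.35906874]
```

View pics/w1.png

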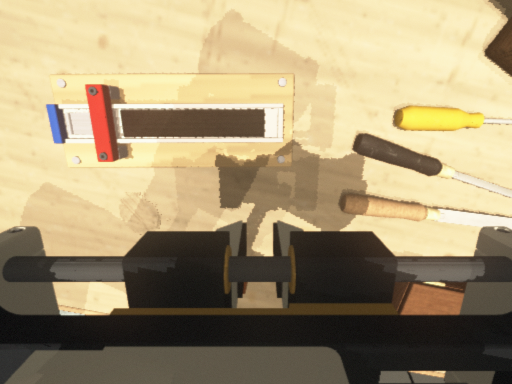

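The wrist view shows the blank from about (120,123) to (266,123), the gate at columns 87–117, and the stop at (55,124). The jig lies almost exactly along image rows, so the tool yaw matches.

Run:
```python
from h import *
p=viewer.camera_params('wrist'); im=cv2.imread('pics/w1.png').astype(int)
c=im[80:165,40:300]; b,g,r=c[...,0],c[...,1],c[...,2]
def big(m,dx=0):
    k,l,s,ce=cv2.connectedComponentsWithStats(m.astype(np.uint8)); i=1+np.argmax(s[1:,4]); return np.argwhere(l==i)[:,::-1]+[40,80]
D={}
for nm,m,z in(('blank',c.max(2)<75,.04),('red',(r>120)&(g<60)&(b<60),.0525),('blue',(b>110)&(r<80),.042)):
    q=big(m); rc=cv2.minAreaRect(q.astype(np.float32)); print(nm,len(q),rc,atz(p,rc[0],z)); D[nm]=q
q=D['blank']; mask=np.zeros((384,512),bool); mask[q[:,1],q[:,0]]=1
cols=np.where(mask.sum(0)>12)[0]; rows=np.where(mask.sum(1)>60)[0]; print(cols.min(),cols.max()+1,rows.min(),rows.max()+1)
v=(rows.min()+rows.max())/2
L=atz(p,(cols.min()-.5,v),.04);R=atz(p,(cols.max()+.5,v),.04);print(L,R,np.linalg.norm(L-R))
q=D['red'];u=np.percentile(q[:,0],[2,98]);print('red',u,[atz(p,(a,v),.0525) for a in u])
# height: triangulate blank centre, wrist+side, wrist+top
for n,uv in(('top',(274,187)),('side',(246.5,176.4))):
    A=[];B=[]
    for P,w in((p,((cols.min()+cols.max())/2,v)),(viewer.camera_params(n),uv)):
        o,d=ray(P,w); d/=np.linalg.norm(d);M=np.eye(3)-np.outer(d,d);A.append(M);B.append(M@o)
    print(n,np.linalg.lstsq(np.vstack(A),np.hstack(B),rcond=None)[0])
print(monitor.observe()['tool_pos'])
```

```text
Traceback (most recent call last):
ValueError: attempt to get argmax of an empty sequence
```

Run:
```python
from h import *
print(monitor.observe()['tool_pos'])
im,p=snap('wrist','w2'); im=im[...,::-1].astype(int)
print([im[y,x] for x,y in((190,122),(140,130),(250,115),(102,120),(97,95),(55,124))])
c=im[80:165,40:300]; b,g,r=c[...,0],c[...,1],c[...,2]
D={}
for nm,m,z in(('blank',c.max(2)<95,.04),('red',(r>2*g)&(r>2*b)&(r>90),.0525),('blue',(b>1.8*r)&(b>80),.042)):
    k,l,s,ce=cv2.connectedComponentsWithStats(m.astype(np.uint8))
    if k<2: print(nm,'none');continue
    i=1+np.argmax(s[1:,4]); q=np.argwhere(l==i)[:,::-1]+[40,80]
    rc=cv2.minAreaRect(q.astype(np.float32)); D[nm]=rc[0]; x=q[:,0];print(nm,len(q),rc,atz(p,rc[0],z))
    y=np.median(q[:,1]); e=[x[abs(q[:,1]-y)<6].min()-.5,x[abs(q[:,1]-y)<6].max()+.5]; print('  ends',[atz(p,(a,y),z).round(4) for a in e])
for n,uv in(('top',(274,187)),('side',(246.5,176.4))):
    A=[];B=[]
    for P,w in((p,D['blank']),(viewer.camera_params(n),uv)):
        o,d=ray(P,w); d/=np.linalg.norm(d);M=np.eye(3)-np.outer(d,d);A.append(M);B.append(M@o)
    print(n,np.linalg.lstsq(np.vstack(A),np.hstack(B),rcond=None)[0])
```

```text
[ 0.54076965 -0.07316852  0.20051414]
[array([ 56,  76, 100]), array([ 58,  79, 102]), array([ 61,  81, 102]), array([ 66,  84, 246]), array([ 71,  85, 106]), array([190, 188, 202])]
blank 963 ((230.0, 128.0), (24.0, 74.0), 90.0) [ 0.58802811 -0.02923364  0.04      ]
  ends [array([0.5756, 0.0113, 0.04  ]), array([ 0.594, -0.071,  0.04 ])]
red 1106 ((105.68785095214844, 126.4710922241211), (77.92931365966797, 16.422176361083984), 81.25383758544922) [0.56144792 0.10068994 0.0525    ]
  ends [array([0.5598, 0.1104, 0.0525]), array([0.564 , 0.0915, 0.0525])]
blue 271 ((60.30769348144531, 127.03846740722656), (37.85041427612305, 7.2562971115112305), 78.69007110595703) [0.54796548 0.15553045 0.042     ]
  ends [array([0.5468, 0.1608, 0.042 ]), array([0.549, 0.151, 0.042])]
top [ 0.58532462 -0.00788414 -0.08470315]
side [ 0.5781119  -0.02420072 -0.00343227]
```

Run:
```python
from h import *
im,p=snap('wrist','w3'); im=im[...,::-1].astype(int);print(monitor.observe()['tool_pos'])
c=im[80:165,40:300]
m=(c.max(2)<135)&(c[...,2]<2*c[...,1])
k,l,s,ce=cv2.connectedComponentsWithStats(m.astype(np.uint8)); i=l[122-80,190-40]
M=l==i; print(s[i]); cols=np.where(M.sum(0)>15)[0]+40; rows=np.where(M.sum(1)>70)[0]+80; print(cols[[0,-1]],rows[[0,-1]])
v=rows[[0,-1]].mean(); w=(cols[[0,-1]].mean(),v)
L=atz(p,(cols[0]-.5,v),.04);R=atz(p,(cols[-1]+.5,v),.04);print(L,R,np.linalg.norm(L-R),atz(p,w,.04))
for n,uv in(('top',(274,187)),('side',(246.5,176.4))):
    A=[];B=[]
    for P,q in((p,w),(viewer.camera_params(n),uv)):
        o,d=ray(P,q); d/=np.linalg.norm(d);N=np.eye(3)-np.outer(d,d);A.append(N);B.append(N@o)
    print(n,np.linalg.lstsq(np.vstack(A),np.hstack(B),rcond=None)[0])
```

```text
[ 0.5373288  -0.07842393  0.20051445]
[  84   31  144   28 3765]
[126 266] [112 137]
[0.56368805 0.08228088 0.04      ] [ 0.59833515 -0.0714181   0.04      ] 0.15755570152500453 [0.58101553 0.00541397 0.04      ]
top [0.58097723 0.00717552 0.03371564]
side [0.5804181  0.00693974 0.03246713]
```

Emit:
move_arm(
  deltas=[
    {"x":0.03,"y":-0.024,"z":0.02,"wx":0,"wy":0,"wz":0,"hand":0},
    {"x":0.06,"y":-0.047,"z":0.06,"wx":0,"wy":0,"wz":0,"hand":0},
    {"x":0.06,"y":-0.047,"z":0.09,"wx":0,"wy":0,"wz":0,"hand":0},
    {"x":0.06,"y":-0.047,"z":0.11,"wx":0,"wy":0,"wz":0,"hand":0},
    {"x":0.06,"y":-0.047,"z":0.12,"wx":0,"wy":0,"wz":0,"hand":0},
    {"x":0.06,"y":-0.047,"z":0.12,"wx":0,"wy":0,"wz":0,"hand":0},
    {"x":0.06,"y":-0.047,"z":0.12,"wx":0,"wy":0,"wz":0,"hand":0},
    {"x":0.06,"y":-0.047,"z":0.12,"wx":0,"wy":0,"wz":0,"hand":0},
  ],
)

```text
time: 2.25
tool_pos: [0.5856, -0.0226, 0.0825]
tool_rot: [3.141, -0.002, 0.216]
contact_force: [-0.2, -0.4, -0.3]
opening: 0.0003
```

Run:
```python
from h import *
im,p=snap('wrist','w4');s=monitor.observe();print(s['tool_pos'],s['tool_rot'],s['opening'],s['contact_force'])
```

```text
[ 0.58550246 -0.02246516  0.0823281 ] [ 3.14093807e+00 -1.38235667e-03  2.16350299e-01] 0.00040006792520225204 [-0.06137182  0.04498361  0.67671417]
```

View pics/w4.png

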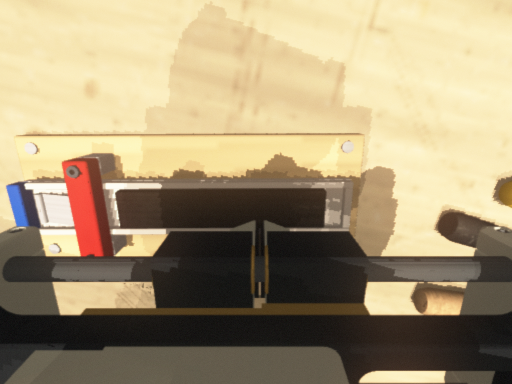

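The wrist view shows the shut fingertips at about column 260, over the rear half of the blank (columns 118–325). The gate is clear, at columns 65–110. Next I descend to just above the blank.

Emit:
move_arm(
  deltas=[
    {"x":0.002,"y":0,"z":0.015,"wx":0,"wy":0,"wz":0,"hand":0},
    {"x":0.002,"y":0,"z":0.028,"wx":0,"wy":0,"wz":0,"hand":0},
    {"x":0.002,"y":0,"z":0.035,"wx":0,"wy":0,"wz":0,"hand":0},
    {"x":0.002,"y":0,"z":0.038,"wx":0,"wy":0,"wz":0,"hand":0},
    {"x":0.002,"y":0,"z":0.04,"wx":0,"wy":0,"wz":0,"hand":0},
    {"x":0.002,"y":0,"z":0.042,"wx":0,"wy":0,"wz":0,"hand":0},
    {"x":0.002,"y":0,"z":0.042,"wx":0,"wy":0,"wz":0,"hand":0},
  ],
)

```text
time: 3.18
tool_pos: [0.5873, -0.0219, 0.0402]
tool_rot: [3.141, -0.001, 0.217]
contact_force: [-0.8, 0.4, 6.0]
opening: 0.0008
```

Emit:
move_arm(
  deltas=[
    {"x":0,"y":0,"z":0.002,"wx":0,"wy":0,"wz":0,"hand":0},
    {"x":0,"y":0,"z":0.004,"wx":0,"wy":0,"wz":0,"hand":0},
    {"x":0,"y":0,"z":0.006,"wx":0,"wy":0,"wz":0,"hand":0},
    {"x":0,"y":0,"z":0.006,"wx":0,"wy":0,"wz":0,"hand":0},
    {"x":0,"y":0,"z":0.006,"wx":0,"wy":0,"wz":0,"hand":0},
  ],
)

```text
time: 3.8
tool_pos: [0.5875, -0.0219, 0.0352]
tool_rot: [3.141, -0.002, 0.217]
contact_force: [-3.9, 0.2, 11.1]
opening: 0.0005
```

Emit:
move_arm(
  deltas=[
    {"x":0,"y":0,"z":0.001,"wx":0,"wy":0,"wz":0,"hand":0},
    {"x":0,"y":-0.003,"z":0.001,"wx":0,"wy":0,"wz":0,"hand":0},
    {"x":0,"y":-0.007,"z":0.001,"wx":0,"wy":0,"wz":0,"hand":0},
    {"x":0,"y":-0.012,"z":0.001,"wx":0,"wy":0,"wz":0,"hand":0},
    {"x":0,"y":-0.017,"z":0.001,"wx":0,"wy":0,"wz":0,"hand":0},
    {"x":0,"y":-0.022,"z":0.001,"wx":0,"wy":0,"wz":0,"hand":0},
    {"x":0,"y":-0.025,"z":0.001,"wx":0,"wy":0,"wz":0,"hand":0},
    {"x":0,"y":-0.025,"z":0.001,"wx":0,"wy":0,"wz":0,"hand":0},
  ],
)

```text
time: 4.8
tool_pos: [0.5832, 0.0017, 0.0347]
tool_rot: [3.139, -0.004, 0.217]
contact_force: [-2.3, -3.0, 11.8]
opening: 0.0006
```

Run:
```python
from h import *
im,p=snap('side','s2');s=monitor.observe();print(s['tool_pos'],s['contact_force'])
w,_=snap('wrist','w5')
cv2.imwrite('pics/c2.png',np.vstack([cv2.resize(im[130:240,180:330],(600,300)),cv2.resize(w[130:290],(600,280))])[...,::-1])
```

```text
[0.583261   0.00170987 0.03472525] [-1.35736734 -3.06151833 12.28924302]
```

View pics/c2.png

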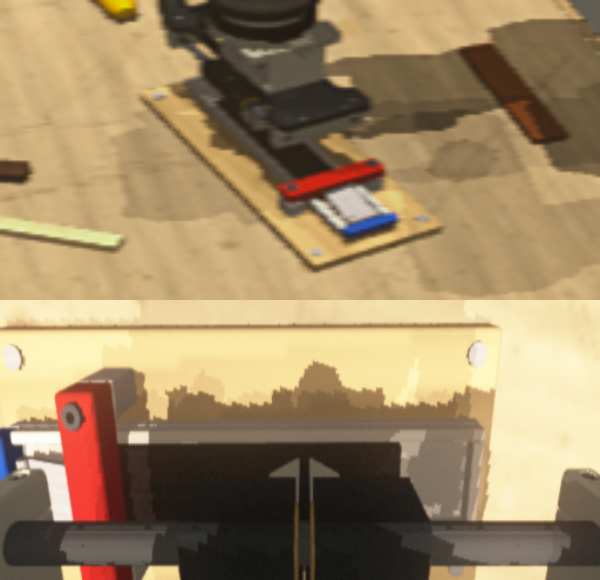

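The blank moved with the fingers: its tail left the rear wall, and its front is at the gate with no hang-up. The drag is about 3 N. I press slightly deeper and continue.

Emit:
move_arm(
  deltas=[
    {"x":0,"y":0,"z":0.001,"wx":0,"wy":0,"wz":0,"hand":0},
    {"x":0,"y":-0.004,"z":0.001,"wx":0,"wy":0,"wz":0,"hand":0},
    {"x":0,"y":-0.008,"z":0.001,"wx":0,"wy":0,"wz":0,"hand":0},
    {"x":0,"y":-0.012,"z":0.001,"wx":0,"wy":0,"wz":0,"hand":0},
    {"x":0,"y":-0.016,"z":0.001,"wx":0,"wy":0,"wz":0,"hand":0},
    {"x":0,"y":-0.02,"z":0.001,"wx":0,"wy":0,"wz":0,"hand":0},
    {"x":0,"y":-0.022,"z":0.0015,"wx":0,"wy":0,"wz":0,"hand":0},
    {"x":0,"y":-0.022,"z":0.0015,"wx":0,"wy":0,"wz":0,"hand":0},
  ],
)

```text
time: 5.9
tool_pos: [0.5785, 0.0229, 0.0334]
tool_rot: [3.139, -0.004, 0.217]
contact_force: [-2.2, -4.5, 13.5]
opening: 0.0007
```

Run:
```python
from h import *
s=monitor.observe();print(s['tool_pos'],s['contact_force']); im,p=snap('wrist','w6')
cv2.imwrite('pics/w6c.png',im[100:300,:,::-1])
```

```text
[0.57853618 0.02294659 0.03336219] [-2.1798351  -4.50884969 13.52842855]
```

View pics/w6c.png

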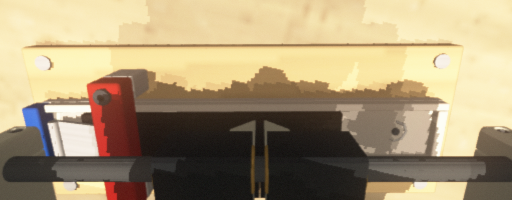

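Emit:
move_arm(
  deltas=[
    {"x":0,"y":-0.004,"z":0.0005,"wx":0,"wy":0,"wz":0,"hand":0},
    {"x":0,"y":-0.008,"z":0.0005,"wx":0,"wy":0,"wz":0,"hand":0},
    {"x":0,"y":-0.012,"z":0.0005,"wx":0,"wy":0,"wz":0,"hand":0},
    {"x":0,"y":-0.015,"z":0.001,"wx":0,"wy":0,"wz":0,"hand":0},
    {"x":0,"y":-0.018,"z":0.001,"wx":0,"wy":0,"wz":0,"hand":0},
    {"x":0,"y":-0.019,"z":0.001,"wx":0,"wy":0,"wz":0,"hand":0},
    {"x":0,"y":-0.019,"z":0.001,"wx":0,"wy":0,"wz":0,"hand":0},
  ],
)

```text
time: 6.82
tool_pos: [0.5744, 0.0411, 0.0323]
tool_rot: [3.138, -0.004, 0.217]
contact_force: [-2.9, -6.1, 12.0]
opening: 0.0005
```

Emit:
move_arm(
  deltas=[
    {"x":0,"y":-0.001,"z":0,"wx":0,"wy":0,"wz":0,"hand":0},
    {"x":0,"y":-0.002,"z":0,"wx":0,"wy":0,"wz":0,"hand":0},
    {"x":0,"y":-0.003,"z":0,"wx":0,"wy":0,"wz":0,"hand":0},
    {"x":0,"y":-0.003,"z":0,"wx":0,"wy":0,"wz":0,"hand":0},
  ],
)

```text
time: 7.32
tool_pos: [0.5738, 0.044, 0.0323]
tool_rot: [3.138, -0.004, 0.217]
contact_force: [-2.0, -6.2, 12.4]
opening: 0.0004
```

Run:
```python
from h import *
s=monitor.observe();print(s['tool_pos'],s['contact_force']); im,p=snap('wrist','w7')
cv2.imwrite('pics/w7c.png',cv2.resize(im[130:300,:,::-1],(800,266)))
```

```text
[0.57382218 0.04399544 0.03225814] [-2.01283154 -6.17300483 12.36413562]
```

View pics/w7c.png

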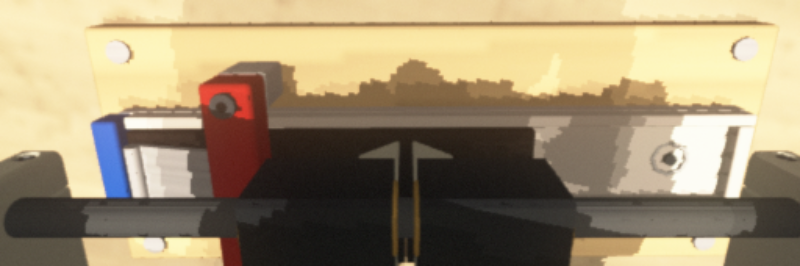

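The last view shows the blank past the gate: a dark strip beside the steel leaf reaches column ~128, close to the blue stop at ~125. The tail is at column ~533. I'll measure both ends.

Run:
```python
from h import *
p=viewer.camera_params('wrist'); im=cv2.imread('pics/w7.png').astype(int)
j=np.array([-np.sin(.217),np.cos(.217)]); 
o=np.array([.5603,.102])-j*.071
for u,v,z,n in((341.5,222,.0323,'tail'),(82,219,.0323,'nose'),(81,228,.0323,'bluebase')):
    X=atz(p,(u,v),z);print(n,X,(X[:2]-o)@j)
cv2.imwrite('pics/z.png',cv2.resize(im[195:265,45:145].astype(np.uint8),(800,560),interpolation=cv2.INTER_CUBIC))
g=im.max(2)
for v in(214,217,220,223):print(v,g[v,60:100].tolist(), g[v,332:352].tolist())
```

```text
tail [ 0.5936273  -0.00402607  0.0323    ] -0.03971491874117877
nose [0.56181983 0.15144019 0.0323    ] 0.11895348405238296
bluebase [0.55565668 0.15179408 0.0323    ] 0.12062600879849196
214 [223, 224, 223, 223, 224, 222, 224, 225, 226, 226, 226, 223, 212, 188, 157, 111, 80, 79, 79, 78, 81, 83, 84, 86, 86, 87, 85, 86, 85, 87, 85, 85, 87, 84, 84, 84, 84, 83, 83, 83] [56, 56, 58, 57, 57, 61, 62, 60, 63, 74, 122, 180, 185, 184, 183, 181, 181, 183, 181, 181]
217 [217, 223, 222, 224, 224, 223, 225, 225, 226, 225, 226, 227, 224, 203, 176, 139, 94, 77, 77, 77, 78, 84, 91, 93, 96, 94, 93, 96, 97, 96, 95, 96, 94, 96, 90, 92, 90, 89, 91, 91] [52, 51, 55, 57, 56, 56, 61, 59, 61, 74, 135, 204, 207, 202, 186, 181, 181, 179, 181, 180]
220 [202, 220, 223, 223, 223, 225, 225, 224, 226, 226, 227, 226, 225, 216, 196, 163, 118, 81, 76, 77, 75, 78, 87, 90, 89, 88, 89, 86, 86, 87, 88, 88, 86, 84, 85, 84, 86, 83, 78, 76] [56, 57, 58, 57, 57, 59, 59, 58, 62, 82, 130, 158, 161, 162, 170, 165, 147, 152, 173, 164]
223 [231, 212, 223, 221, 224, 223, 223, 225, 224, 226, 224, 226, 226, 220, 206, 179, 131, 102, 79, 90, 104, 105, 101, 105, 106, 106, 110, 113, 121, 150, 176, 166, 153, 148, 142, 129, 126, 126, 114, 114] [51, 51, 50, 51, 55, 51, 53, 55, 60, 93, 145, 158, 157, 157, 151, 132, 128, 129, 128, 129]
```

View pics/z.png

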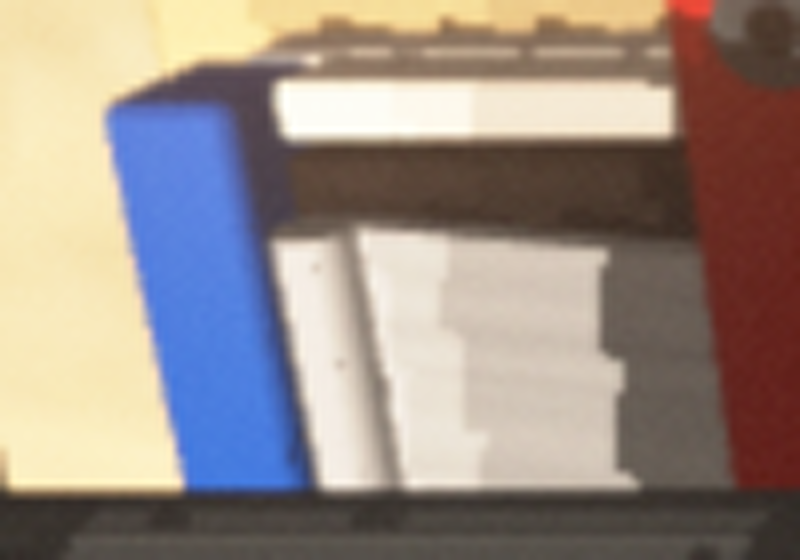

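The zoom shows the blank's nose meeting the dark face of the stop with no visible gap; the numbers say 0–2 mm short. I push a bit further to confirm the stop.

Emit:
move_arm(
  deltas=[
    {"x":0,"y":-0.001,"z":0.0005,"wx":0,"wy":0,"wz":0,"hand":0},
    {"x":0,"y":-0.002,"z":0.0005,"wx":0,"wy":0,"wz":0,"hand":0},
    {"x":0,"y":-0.003,"z":0.0005,"wx":0,"wy":0,"wz":0,"hand":0},
    {"x":0,"y":-0.004,"z":0.0005,"wx":0,"wy":0,"wz":0,"hand":0},
    {"x":0,"y":-0.004,"z":0.0005,"wx":0,"wy":0,"wz":0,"hand":0},
  ],
)

```text
time: 8.0
tool_pos: [0.5735, 0.0471, 0.0322]
tool_rot: [3.137, -0.005, 0.217]
contact_force: [-0.6, -9.4, 14.7]
opening: 0.0007
```

Run:
```python
from h import *
im,p=snap('wrist','w8');s=monitor.observe();print(s['tool_pos'],s['contact_force']); g=im.max(2).astype(int)
j=np.array([-np.sin(.217),np.cos(.217)]); o=np.array([.5603,.102])-j*.071
for v in(217,220,223):print(v,g[v,65:95].tolist(),g[v,332:356].tolist())
for v in (217,220):
    u=332+np.argmax(g[v,332:356]>110); X=atz(p,(u-.2,v),.0323); print('tail',u,(X[:2]-o)@j)
```

```text
[0.57351209 0.04706614 0.03220167] [-2.06479547 -9.24538969 14.5865567 ]
217 [219, 224, 224, 225, 223, 225, 225, 227, 227, 226, 227, 226, 222, 202, 174, 134, 92, 81, 87, 95, 94, 95, 93, 93, 94, 95, 97, 93, 93, 93] [52, 57, 58, 58, 58, 59, 56, 58, 60, 56, 61, 80, 136, 181, 183, 179, 180, 182, 181, 183, 180, 180, 179, 178]
220 [207, 220, 222, 223, 223, 223, 225, 225, 226, 226, 226, 226, 224, 216, 192, 162, 116, 76, 79, 91, 91, 90, 91, 91, 88, 87, 86, 88, 87, 89] [54, 52, 57, 55, 60, 60, 60, 58, 59, 58, 60, 84, 136, 157, 151, 141, 144, 145, 143, 157, 166, 144, 132, 130]
223 [230, 213, 224, 223, 222, 224, 224, 224, 226, 226, 226, 226, 227, 222, 206, 175, 120, 94, 74, 86, 97, 101, 104, 102, 104, 103, 106, 104, 107, 111] [54, 56, 53, 56, 54, 52, 54, 58, 56, 53, 60, 99, 151, 162, 158, 154, 148, 132, 126, 129, 128, 130, 130, 132]
tail 344 -0.03778632618798911
tail 344 -0.037950586815438336
```

Pushing now gives 9.4 N, up from 6.2 N. The fingers slip on the blank and its tail sits at jig y = −37.9 mm (home is −38). It is home, so I lift straight up.

Emit:
move_arm(
  deltas=[
    {"x":0,"y":0,"z":-0.003,"wx":0,"wy":0,"wz":0,"hand":0},
    {"x":0,"y":0,"z":-0.006,"wx":0,"wy":0,"wz":0,"hand":0},
    {"x":0,"y":0,"z":-0.012,"wx":0,"wy":0,"wz":0,"hand":0},
    {"x":0,"y":0,"z":-0.03,"wx":0,"wy":0,"wz":0,"hand":0},
    {"x":0,"y":0,"z":-0.07,"wx":0,"wy":0,"wz":0,"hand":0},
    {"x":-0.03,"y":0,"z":-0.12,"wx":0,"wy":0,"wz":0,"hand":0},
    {"x":-0.06,"y":0.03,"z":-0.16,"wx":0,"wy":0,"wz":0,"hand":0},
    {"x":-0.06,"y":0.03,"z":-0.16,"wx":0,"wy":0,"wz":0,"hand":0},
  ],
)

```text
time: 9.05
tool_pos: [0.5195, 0.0059, 0.1928]
tool_rot: [3.139, -0.005, 0.215]
contact_force: [0.1, 0.5, -0.0]
opening: 0.0002
```

Emit:
move_arm(
  deltas=[
    {"x":0,"y":0,"z":0,"wx":0,"wy":0,"wz":0,"hand":0},
    {"x":0,"y":0,"z":0,"wx":0,"wy":0,"wz":0,"hand":0},
    {"x":0,"y":0,"z":0,"wx":0,"wy":0,"wz":0,"hand":0},
    {"x":0,"y":0,"z":0,"wx":0,"wy":0,"wz":0,"hand":0},
  ],
)

```text
time: 9.55
tool_pos: [0.5191, 0.0076, 0.1888]
tool_rot: [-3.141, 0.001, 0.217]
contact_force: [-0.7, 0.3, 0.0]
opening: 0.0003
```

Run:
```python
from h import *
im,p=snap('wrist','w9');s=monitor.observe();print(s['tool_pos'],s['contact_force'])
X=[proj(p,np.array(x)) for x in((.592,-.005,.036),(.556,.16,.036))];print(X)
x0=int(max(0,X[1][0]-30));x1=int(X[0][0]+40);y=int(X[0][1])
c=im[max(0,y-50):y+50,x0:x1];k=800/c.shape[1];print(x0,y-50,k);cv2.imwrite('pics/w9c.png',cv2.resize(c,None,fx=k,fy=k,interpolation=cv2.INTER_CUBIC)[...,::-1])
```

```text
[0.51915884 0.00749128 0.18894967] [ 0.05669565 -1.09696858  0.05318251]
[array([284.49393333, 115.80670689]), array([128.12743415, 115.58044294])]
98 65 3.5398230088495577
```

View pics/w9c.png

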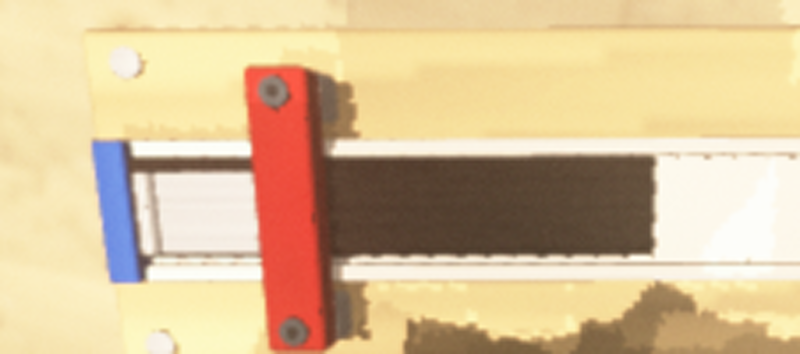

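The final view shows the blank under the gate and spring. Its nose touches the blue stop at about column 133 and its tail is at about 653. The hand is clear.

Run:
```python
from h import *
p=viewer.camera_params('wrist'); j=np.array([-np.sin(.217),np.cos(.217)]); o=np.array([.5603,.102])-j*.071
X=atz(p,(98+653/3.54,65+205/3.54),.0365);print('tail',(X[:2]-o)@j)
print(robot.hand_in())
```

```text
tail -0.038386601033455384
the job is handed in; nothing more can be done
None
```

The blank is under the gate and drag spring and home against the blue end stop. The hand was lifted clear and the job handed in at about 9.6 s.

I pressed the blank down with shut fingertips, sinking the bed 5 to 8 mm with 11–15 N. I then slid it about 70 mm without gripping or lifting it.

**Last checks:**
- **At the stop:** the push force rose from 6 to 9 N, the fingers began to slip, and the picture showed the nose meeting the stop.
- **After lifting off:** the tail measured jig y = −38.4 mm, where home is −38, so they agree within the 2 mm calibration. The force on the tool was back near zero, within its 1 N noise.

**Disagreements:**
- **Height:** the first camera estimate put the blank's top at about 33 mm. Contact came at 40 mm, as the text says.
- **Near the stop:** an earlier measurement showed the blank about 2 mm short, and the last extra push closed that.

I kept the arm clear of the other things on the bench. I did not measure them again at the end.

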